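# Level the tube carriers on the two-pan balance

## Task

The two tube carriers on the balance must weigh the same before they go into the centrifuge: move tubes across from one to the other until both pans sit level, with all four tubes standing fully home in sockets. The purple-capped tube weighs as much as the three red-capped ones together. The white bush round the free socket sits off-centre in its slot, so feel for its hole by sliding the tube tip lightly over it, and never load the balance with more than about 15 N; leave the other things on the bench alone.

Things in the scene. Friction and masses are not known exactly. Their poses are not given: they have to be found in the camera images.
- balance: White two-pan balance fixed to the worktop, base 110 x 310 mm, origin under the middle of its base; y runs along the beam to the left pan, x along the carriers' rows, away from the robot. Pan centres lie 110 mm to either side; a pointer and scale 100 mm high stand between. Pans move straight up and down, one rising as the other sinks.
- pan_left (a joint): Height of the left pan above level, m: 0 is level, + left side up (lighter), limits +-0.008; the right pan moves oppositely. 30 g difference moves it 6 mm; it settles in about 1.5 s.
- carrier_left: Blue tube carrier on the left pan, 130 x 78 x 48 mm, origin under its middle, axes as the balance's. Three sockets 38 mm deep in a row: two fixed, 15 mm bore, at x = 0 and +44 mm, filled at the start, and the free one in the white bush at x = -43 mm. Pushed down with the pan on its stop, it yields on a cushion: about 1 N to start, 1 N per mm, 8 mm travel.
- carrier_right: Blue tube carrier on the right pan, 130 x 78 x 48 mm, origin under its middle, axes as the balance's. Three sockets 38 mm deep in a row: two fixed, 15 mm bore, at x = 0 and +44 mm, filled at the start, and the free one in the white bush at x = -43 mm. Pushed down with the pan on its stop, it yields on a cushion: about 1 N to start, 1 N per mm, 8 mm travel.
- left_slot (a point): Middle of the left carrier's bush slot, level with its top; rides with the pan. x away from the robot along the sockets, y along the beam to the left, z up. Free socket: 14.5 mm bore, 38 mm deep, 1.5 mm chamfer, in a flat white bush (x 36, y 50 mm) flush with the top, held stiffly (5 N). Its bore lies 3 to 10 mm from this point along +y or -y, unmeasured; slide the tube tip along y to find it.
- right_slot (a point): Middle of the right carrier's bush slot, level with its top; rides with the pan. x away from the robot along the sockets, y along the beam to the left, z up. Free socket: 14.5 mm bore, 38 mm deep, 1.5 mm chamfer, in a flat white bush (x 36, y 50 mm) flush with the top, held stiffly (5 N). Its bore lies 3 to 10 mm from this point along +y or -y, unmeasured; slide the tube tip along y to find it.
- purple_mid (a point): Centre, half-way up, of a stoppered tube with a purple cap, 90 g; z points up to the cap. Tube 105 mm tall, 13 mm in diameter with a flat foot, the top 21 mm is the cap, 16 mm in diameter. Fully home in a socket this centre is 14.5 mm above the carrier's top face.
- red_a_mid (a point): Centre, half-way up, of a stoppered tube with a red cap, 30 g (all three red ones are alike); z points up to the cap. Tube 105 mm tall, 13 mm in diameter with a flat foot, the top 21 mm is the cap, 16 mm in diameter. Fully home in a socket this centre is 14.5 mm above the carrier's top face.
- red_b_mid (a point): Centre, half-way up, of a stoppered tube with a red cap, 30 g (all three red ones are alike); z points up to the cap. Tube 105 mm tall, 13 mm in diameter with a flat foot, the top 21 mm is the cap, 16 mm in diameter. Fully home in a socket this centre is 14.5 mm above the carrier's top face.
- red_c_mid (a point): Centre, half-way up, of a stoppered tube with a red cap, 30 g (all three red ones are alike); z points up to the cap. Tube 105 mm tall, 13 mm in diameter with a flat foot, the top 21 mm is the cap, 16 mm in diameter. Fully home in a socket this centre is 14.5 mm above the carrier's top face.
- marker: Black and white marker pen lying on the right, 135 mm; a bystander.
- cup_b: Specimen cup with a red lid, 59 mm across, 72 mm tall, on the left; a bystander.
- pipette_red: Red and yellow pipette, 221 mm long, lying on the right; a bystander.

How it is judged:
On the way:
1. a red-capped tube is drawn clear of its socket (((z of red_a_mid in the frame of left_slot above 0.055 m and z of red_a_mid in the frame of right_slot above 0.055 m) or (z of red_b_mid in the frame of left_slot above 0.055 m and z of red_b_mid in the frame of right_slot above 0.055 m) or (z of red_c_mid in the frame of left_slot above 0.055 m and z of red_c_mid in the frame of right_slot above 0.055 m))), for 0.1 s.
At the end, for the whole second after the job is handed in: Both pans level within 2.5 mm and at rest; all four tubes upright (within 7 degrees) and home in sockets of the carriers to within 3.5 mm (value of joint pan_left between -0.0025 and 0.0025 m and velocity of joint pan_left between -0.01 and 0.01 m/s and ((z of purple_mid in the frame of left_slot between 0.008 and 0.018 m and x of purple_mid in the frame of left_slot between -0.01 and 0.1 m and y of purple_mid in the frame of left_slot between -0.014 and 0.014 m) or (z of purple_mid in the frame of right_slot between 0.008 and 0.018 m and x of purple_mid in the frame of right_slot between -0.01 and 0.1 m and y of purple_mid in the frame of right_slot between -0.014 and 0.014 m)) and angle between each of purple_mid, red_a_mid, red_b_mid, red_c_mid's own z axis and vertical below 0.12 rad and ((z of red_a_mid in the frame of left_slot between 0.008 and 0.018 m and x of red_a_mid in the frame of left_slot between -0.01 and 0.1 m and y of red_a_mid in the frame of left_slot between -0.014 and 0.014 m) or (z of red_a_mid in the frame of right_slot between 0.008 and 0.018 m and x of red_a_mid in the frame of right_slot between -0.01 and 0.1 m and y of red_a_mid in the frame of right_slot between -0.014 and 0.014 m)) and ((z of red_b_mid in the frame of left_slot between 0.008 and 0.018 m and x of red_b_mid in the frame of left_slot between -0.01 and 0.1 m and y of red_b_mid in the frame of left_slot between -0.014 and 0.014 m) or (z of red_b_mid in the frame of right_slot between 0.008 and 0.018 m and x of red_b_mid in the frame of right_slot between -0.01 and 0.1 m and y of red_b_mid in the frame of right_slot between -0.014 and 0.014 m)) and ((z of red_c_mid in the frame of left_slot between 0.008 and 0.018 m and x of red_c_mid in the frame of left_slot between -0.01 and 0.1 m and y of red_c_mid in the frame of left_slot between -0.014 and 0.014 m) or (z of red_c_mid in the frame of right_slot between 0.008 and 0.018 m and x of red_c_mid in the frame of right_slot between -0.01 and 0.1 m and y of red_c_mid in the frame of right_slot between -0.014 and 0.014 m))); the robot touches nothing.
It fails at once if the balance or what it carries is loaded with more than 15 N (contact force between balance and anything else above 15 N).
It fails at once if the marker is shifted by more than 3 cm (distance of marker from where it was at the start of the episode above 0.03 m).
It fails at once if the cup_b is shifted by more than 3 cm (distance of cup_b from where it was at the start of the episode above 0.03 m).
It fails at once if the pipette_red is shifted by more than 3 cm (distance of pipette_red from where it was at the start of the episode above 0.03 m).
It also fails if it takes over 67 s, if anything falls off the work surface, if the arm or the gripper's body presses on something with over 40 N, if the wrist force passes 120 N, or if a joint passes its speed limit or range.

## Robot

A 6-joint arm with a two-finger parallel gripper is mounted at the origin on a cart in front of the work surface, level with it; the furniture and walls round the work are solid. World frame = base frame: x ahead of the robot, y to its left, z up, the work surface at z = 0. Lengths are in m, angles in rad, forces in N, time in s.
With the tool pointing down it reaches from about 0.3 to 0.775 m from the base axis. Payload 14.6 kg.
Tool frame: the origin (TCP) lies at the very end of the fingers, on their centre line; the grasp point (between the pads) lies 19 mm behind it; z points along the fingers, y is the line along which they close (so a half turn about z gives the same grasp; the last joint's range is limited). The gripper opens to 94 mm and grips with 3 to 60 N. Pads are 16 mm wide; open, the fingers measure 119 mm over their backs; the gripper's body (75 mm by 177 mm) begins 78 mm behind the grasp point.
Start: joints at [1.069, 0.3, 1.521, -0, 1.321, -0.067], TCP at [0.232, 0.499, 0.205] pointing down, gripper open.
Joint ranges: [-3.03, 3.03], [-0.79, 2.21], [0.23, 2.52], [-1.04, 4.18], [0, 3.07], [-2.55, 2.55]. Speed limits (rad/s): [2.22, 2.22, 2.57, 3.14, 3.14, 3.14].

## Interface

Orientations are given as [roll, pitch, yaw] about the fixed x, y, z axes, in that order (R = Rz(yaw) Ry(pitch) Rx(roll)).
In Python, from station import ctrl gives the robot as it stands.
- The arm moves only by the shell command python3 -m pendant 'ROWS' [OPENING] [FORCE]. ROWS is JSON, a list of rows, each a list of 2 entries, a list of its own where there are three numbers: the shift along the world's x, y, z in cm, then the turn about the world's z in rad. A call has 1 to 20 rows; each row shifts and turns the commanded pose from where the row before left it; what a row does not reach is not made up. A row lasts 1/12 s, in which the tool goes at most 41.7 mm and 7.16 degrees, less where a joint would pass 70% of its speed; a pose out of reach is approached as far as the arm can. A call is refused whole if a number of a shift passes 4.17 or a number of a turn 0.125, either way. A call with a gripper value outside its range is refused whole. OPENING is the opening, from 0 (shut) to 1 (fully open), set as the call begins (- or left out, the last holds). The fingers move at their own pace and stop on an object; FORCE is the grip in N (left out, the last holds). Time passes only in rows, so rows that do not move let the fingers close. It gives the time, the measured TCP pose, the force, the opening and the grip force at its end, in the units of the state.
- ctrl.get_obs(): the state, without advancing time (a new reading comes with each control period).
- ctrl.camera(name): name is "side" or "top" or "wrist"; returns a dict with "color" (400x640x3 uint8, red, green, blue), "intrinsics" (3x3 intrinsics, pixels), "k1" (the pictures are not rectified: a ray, as slopes to the right and down, at radius r is drawn at 1 + k1 r^2 times it, then the intrinsics apply), "camera_from_world" (4x4, takes a point from world to camera coordinates). Camera axes: x right, y down, z forward; pixel columns grow to the right and rows downward; lengths in m; the calibration is good to about 2 mm. A picture is of the moment at which its call begins. There is no depth.
- ctrl.hand_in(): hands the job in; it is judged then, once.
The state is a dict: "time_s": time; "qpos": joint angles; "joint_vel": joint speeds; "tau": joint torques, N m; "ee_pos": TCP position; "eef_rot": TCP orientation; "force": force on the tool from outside, world axes, zero at the start; "moment": the same for the moment, N m; "grip_width": finger opening in m; "grip_force": force on a finger pad.
Only numpy, scipy, OpenCV 4.12 (cv2) and the standard library are available. Lean on these libraries where they do the work, as an engineer would, in place of code of your own. Each camera call takes 0.05 s, during which the arm holds its last target. There are 200 camera calls.

## Working session

There is one attempt and no reset: what is moved stays moved. The work goes in short steps, Python scripts to look and compute and a shell command to move; the robot and the scene stay as the last step left them, time stands still between calls to the robot, and variables do not carry over. Pictures are saved under pics/ and viewed, at most 10 in all, crops included, and the job is handed in when it is done.

```bash
mkdir -p pics; cat > h.py <<'E'
import numpy as np, cv2
from station import ctrl
def shot(n,save=None):
    c=ctrl.camera(n)
    if save: cv2.imwrite('pics/'+save,c['color'][:,:,::-1])
    return c
def ray(c,u,v):
    K=np.array(c['intrinsics']);k=c['k1']
    d=np.array([(u-K[0,2])/K[0,0],(v-K[1,2])/K[1,1]]);s=d.copy()
    for _ in range(20): s=d/(1+k*(s@s))
    T=np.array(c['camera_from_world']);R=T[:3,:3]
    return -R.T@T[:3,3], R.T@np.array([s[0],s[1],1])
def plane(c,u,v,z):
    o,d=ray(c,u,v); return o+d*(z-o[2])/d[2]
def proj(c,p):
    T=np.array(c['camera_from_world']);q=T[:3,:3]@np.array(p)+T[:3,3];s=q[:2]/q[2]
    s=s*(1+c['k1']*(s@s));K=np.array(c['intrinsics']);return K[0,0]*s[0]+K[0,2],K[1,1]*s[1]+K[1,2]
E
python3 - <<'E'
from h import *
for n in('top','side'):
    c=shot(n,n+'0.png'); o,d=ray(c,320,200); print(n,o,d)
o=ctrl.get_obs(); print(o['time_s'],o['ee_pos'],o['eef_rot'],o['force'],o['grip_width'])
E
```

```text
top [0.35379068 0.04846694 1.32961091] [ 0.15139681  0.00191145 -0.98855175]
side [ 0.00232474 -0.83178099  0.85355957] [ 0.42746352  0.7013406  -0.57073209]
0.1 [0.2315798  0.49858881 0.20492948] [-3.14053506e+00 -6.60533764e-05  2.70673550e+00] [ 0.0254161  -0.46506266 -0.10367231] 0.09406851327375469
```

View pics/top0.png

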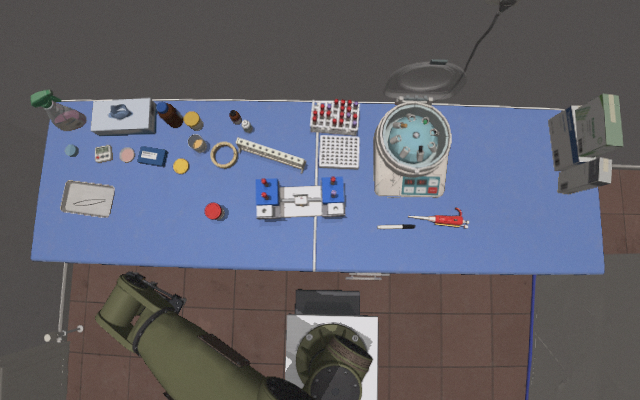

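View pics/side0.png

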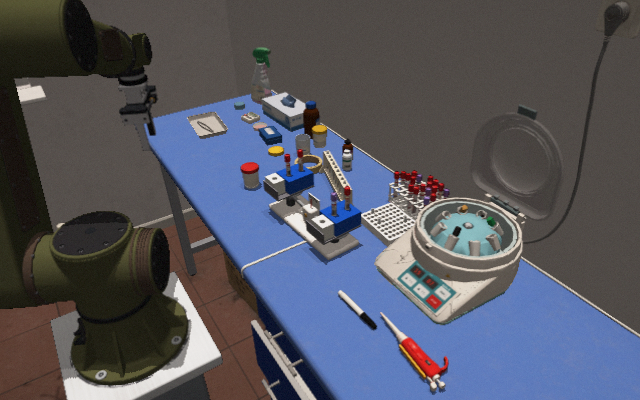

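```bash
python3 - <<'E'
import cv2,numpy as np
t=cv2.imread('pics/top0.png')[165:230,240:360]; s=cv2.imread('pics/side0.png')[140:260,235:375]
a=cv2.resize(t,None,fx=5.8,fy=4.0*1.0,interpolation=2) if 0 else cv2.resize(t,(480,260),interpolation=2)
b=cv2.resize(s,(400,343),interpolation=2)
o=np.zeros((600,480,3),np.uint8);o[:260]=a;o[257:600,:400]=b;cv2.imwrite('pics/z0.png',o)
E
```

```text
(no output)
```

View pics/z0.png

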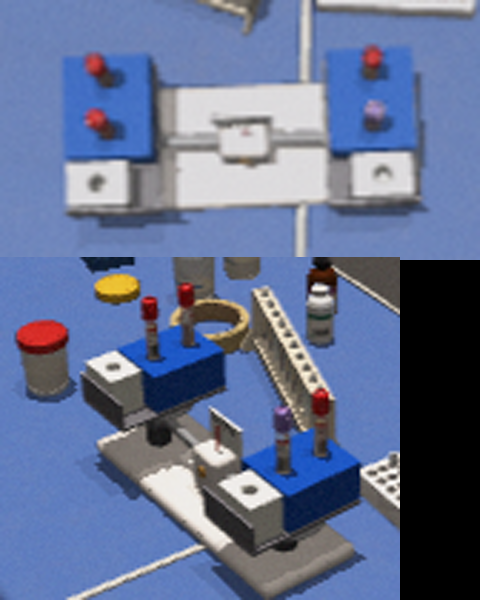

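```bash
cat >> h.py <<'E'
from scipy.optimize import least_squares
def tri(obs):
    A=np.zeros((3,3));b=np.zeros(3)
    for c,u,v in obs:
        o,d=ray(c,u,v);d=d/np.linalg.norm(d);P=np.eye(3)-np.outer(d,d);A+=P;b+=P@o
    p=np.linalg.solve(A,b); r=[np.linalg.norm(np.cross(p-ray(c,u,v)[0],ray(c,u,v)[1]/np.linalg.norm(ray(c,u,v)[1]))) for c,u,v in obs]
    return p,r
def blobs(c,box,kind='red',amin=8):
    h=cv2.cvtColor(c['color'],cv2.COLOR_RGB2HSV).astype(int);H,S,V=h[...,0],h[...,1],h[...,2]
    m={'red':((H<8)|(H>172))&(S>130)&(V>60),'pur':(H>122)&(H<165)&(S>30)&(V>80),'blue':(H>105)&(H<125)&(S>190)&(V>60),'white':(S<50)&(V>150)}[kind].astype(np.uint8)
    k=np.zeros_like(m);x0,y0,x1,y1=box;k[y0:y1,x0:x1]=m[y0:y1,x0:x1]
    n,l,s,ce=cv2.connectedComponentsWithStats(k)
    return [(ce[i].round(1).tolist(),s[i].tolist()) for i in range(1,n) if s[i,4]>=amin]
E
python3 - <<'E'
from h import *
t=shot('top');s=shot('side')
for k in('red','pur','white','blue'):
    print(k,'top',blobs(t,(240,165,360,230),k)); print(k,'side',blobs(s,(258,140,375,265),k))
E
```

```text
red top [([263.5, 181.0], [262, 179, 4, 5, 18]), ([332.8, 179.3], [331, 178, 4, 4, 12]), ([264.1, 194.6], [262, 193, 5, 5, 17])]
red side [([299.9, 152.8], [297, 149, 6, 9, 42]), ([287.1, 157.3], [285, 154, 5, 8, 35]), ([346.6, 190.4], [344, 186, 6, 10, 51])]
pur top [([262.2, 179.8], [261, 178, 5, 6, 9]), ([333.3, 192.7], [331, 190, 5, 6, 19])]
pur side [([333.3, 194.4], [331, 192, 6, 8, 28])]
white top [([296.5, 166.0], [292, 165, 10, 3, 12]), ([302.7, 200.4], [280, 165, 47, 65, 1194]), ([341.9, 165.6], [319, 165, 40, 3, 77]), ([335.2, 208.1], [328, 203, 16, 11, 165]), ([264.0, 210.2], [256, 205, 16, 12, 153])]
white side [([363.1, 151.1], [351, 143, 24, 17, 36]), ([346.4, 150.4], [344, 149, 6, 3, 13]), ([336.6, 169.0], [323, 150, 29, 40, 217]), ([346.5, 154.8], [342, 153, 10, 4, 26]), ([274.2, 177.9], [265, 173, 19, 11, 110]), ([314.0, 196.6], [309, 193, 11, 8, 17]), ([274.5, 202.7], [269, 200, 14, 7, 27]), ([308.6, 207.5], [298, 200, 20, 13, 96]), ([369.0, 217.1], [361, 208, 14, 20, 122]), ([299.3, 225.0], [284, 213, 32, 30, 358]), ([321.9, 220.9], [311, 214, 23, 15, 161]), ([280.9, 250.7], [258, 241, 48, 21, 99])]
blue top []
blue side [([297.1, 178.5], [277, 164, 37, 30, 583]), ([343.2, 217.2], [320, 200, 41, 36, 710])]
```

```bash
python3 - <<'E'
from h import *
t=shot('top');s=shot('side')
P={}
for n,a,b in [('L44',(263.3,180.8),(299.9,152.8)),('L0',(264,194.6),(287.1,157.3)),('R44',(332.6,179.3),(346.6,190.4)),('R0',(333.3,192.9),(333.3,194.4)),
  ('Lbush',(264,210.3),(274.4,178)),('Rbush',(335.3,208.2),(321.7,221)),('Lhole',(264.2,210.8),(235+112/2.857,140+(368-257)/2.857)),('Rhole',(335.6,208.4),(235+250/2.857,140+(490-257)/2.857))]:
    P[n],r=tri([(t,*a),(s,*b)]);print(n,P[n].round(4),np.round(r,4))
for n in 'LR': d=P[n+'44']-P[n+'0']; print(n,np.arctan2(d[1],d[0]),np.linalg.norm(d))
d=P['L0']-P['R0'];print(np.arctan2(-d[0],d[1]),np.linalg.norm(d[:2]))
E
```

```text
L44 [0.5872 0.2319 0.1805] [0.0003 0.0003]
L0 [0.5424 0.2275 0.1822] [0.0005 0.0005]
R44 [0.5997 0.012  0.1651] [0.0005 0.0005]
R0 [0.5551 0.0089 0.1711] [0.0002 0.0002]
Lbush [0.4996 0.2342 0.124 ] [0.0006 0.0006]
Rbush [ 5.135e-01 -2.000e-04  1.088e-01] [0.0009 0.0009]
Lhole [0.4984 0.2338 0.1217] [0.0005 0.0005]
Rhole [ 0.5139 -0.0016  0.1075] [0.0001 0.0001]
L 0.09899354721635935 0.04504123354251942
R 0.06780533685405515 0.04514453017773526
0.058047870194230834 0.2189178759621772
```

```bash
python3 -m pendant '[[[0,0,2.8],0],[[0,0,2.8],0],[[0,0,2.8],0],[[2.4,-3.2,0],0.1],[[2.4,-3.2,0],0.1],[[2.4,-3.2,0],0.1],[[2.4,-3.2,0],0.1],[[2.4,-3.2,0],0.1],[[2.4,-3.2,0],0],[[2.4,-3.2,0],0],[[2.4,-3.2,0],0],[[2.4,-3.2,0],0],[[2.4,-3.2,0],0],[[2.4,-3.2,0],0],[[2.4,-3.2,0],0],[[2.4,-3.2,0],0],[[2.4,-3.2,0],0],[[0,0,0],0],[[0,0,0],0]]' 0.6 20
python3 - <<'E'
from h import *
w=shot('wrist','w1.png');
print(ctrl.get_obs()['eef_rot'])
for p in [(0.5997,.012,.165),(0.5551,.0089,.165)]: print(proj(w,p))
E
```

```text
time_s: 1.88
ee_pos: [0.5682, 0.0494, 0.2886]
eef_rot: [3.141, -0.001, -3.079]
force: [-0.5, 0.8, -0.6]
grip_width: 0.0563
grip_force: 0.0
[ 3.14139504e+00 -8.33467541e-04 -3.07751361e+00]
(np.float64(272.1952809774241), np.float64(232.60882508794467))
(np.float64(270.37160852450825), np.float64(185.23188141828282))
```

View pics/w1.png

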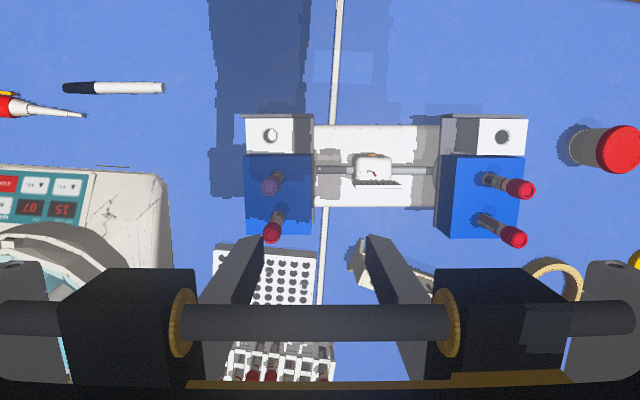

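```bash
python3 - <<'E'
from h import *
w=shot('wrist')
g=cv2.cvtColor(w['color'],cv2.COLOR_RGB2GRAY)
for n,(u,v),z in [('L',(502,137),.124),('R',(271,134),.108)]:
    a=g[v-9:v+10,u-11:u+12]; ys,xs=np.nonzero(a<130); print(n,len(xs),xs.mean()+u-11,ys.mean()+v-9,plane(w,xs.mean()+u-11,ys.mean()+v-9,z))
for b,s in blobs(w,(255,160,540,252),'red')+blobs(w,(255,160,300,200),'pur'): print(b,s)
for n,q,z in [('bushL',(470,115),.124),('bushR',(527,117),.124),('bl',(470,155),.124),('carTL',(437,156),.124),('carTR',(525,158),.124),('carBL',(437,238),.124),('carBR',(519,238),.124)]: print(n,plane(w,*q,z))
print(plane(w,272,231,.165),plane(w,270,183,.165))
E
```

```text
L 133 499.78195488721803 137.25563909774436 [0.49811778 0.23403327 0.124     ]
R 49 265.59183673469386 136.71428571428572 [ 0.51408421 -0.00345768  0.108     ]
[524.1, 191.2] [516, 183, 17, 17, 196]
[269.5, 235.4] [262, 228, 16, 16, 158]
[517.2, 240.4] [510, 233, 16, 16, 179]
[277.6, 173.6] [276, 171, 4, 7, 14]
[268.8, 185.5] [260, 173, 20, 23, 288]
bushL [0.47884694 0.19982962 0.124     ]
bushR [0.47608356 0.25883697 0.124     ]
bl [0.51801741 0.20605231 0.124     ]
carTL [0.52140011 0.1721778  0.124     ]
carTR [0.51684122 0.26462934 0.124     ]
carBL [0.60792161 0.18482446 0.124     ]
carBR [0.60271252 0.2756558  0.124     ]
[0.59785734 0.01301606 0.165     ] [0.55274181 0.00967158 0.165     ]
```

```bash
python3 -m pendant '[[[1.6,-1.9,0],0],[[1.6,-1.9,0],0],[[0,0,-2.5],0],[[0,0,-2.5],0],[[0,0,-2.5],0],[[0,0,-2.5],0],[[0,0,-2.0],0],[[0,0,-1.3],0],[[0,0,-0.9],0],[[0,0,0],0],[[0,0,0],0]]' 
python3 - <<'E'
from h import *
w=shot('wrist'); print([b for b in blobs(w,(150,200,500,400),'red',30)], proj(w,ctrl.get_obs()['ee_pos']+np.array([0,0,.02])))
s=shot('side');
a=cv2.resize(s['color'][130:250,270:400],(520,480),interpolation=2); b=cv2.resize(w['color'][200:,200:440],(276,230))
o=np.zeros((480,796,3),np.uint8);o[:,:520]=a;o[:230,520:]=b;cv2.imwrite('pics/g1.png',o[:,:,::-1])
E
```

```text
time_s: 2.9
ee_pos: [0.5997, 0.0136, 0.1481]
eef_rot: [-3.142, 0.001, -3.075]
force: [0.6, -0.8, -0.2]
grip_width: 0.0566
grip_force: 0.0
[([310.0, 265.4], [294, 249, 33, 33, 748])] (np.float64(313.8802642570337), np.float64(264.4433924993305))
```

View pics/g1.png

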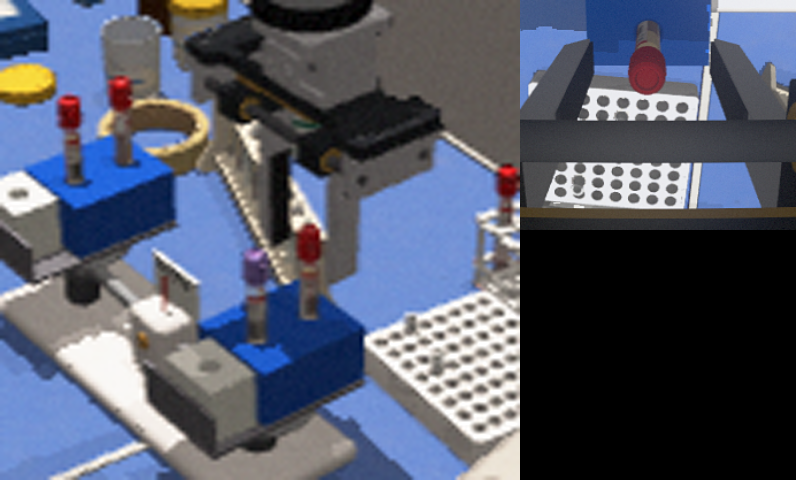

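```bash
python3 - <<'E'
from h import *
s=shot('side');e=ctrl.get_obs()['ee_pos']
for d in [(0,.028,0),(0,-.028,0),(0,0,0),(0,.028,.06),(0,-.028,.06)]:
    u,v=proj(s,e+np.array(d));print(d,(u-270)*4,(v-130)*4)
E
```

```text
(0, 0.028, 0) 282.45510267657596 241.81396462017676
(0, -0.028, 0) 331.00436462995754 281.144501480513
(0, 0, 0) 306.35315320499694 261.17498603960496
(0, 0.028, 0.06) 282.5629386931621 165.33769963154305
(0, -0.028, 0.06) 332.54291936792106 203.35548266190824
```

```bash
python3 -m pendant '[[[0,-0.2,-0.4],0],[[0,0,0],0],[[0,0,0],0]]'; python3 -m pendant '[[[0,0,0],0],[[0,0,0],0],[[0,0,0],0],[[0,0,0],0],[[0,0,0],0],[[0,0,0],0]]' 0.1 25
```

```text
time_s: 3.3
ee_pos: [0.5996, 0.0107, 0.1434]
eef_rot: [-3.142, -0.0, -3.077]
force: [-0.6, 0.1, -0.7]
grip_width: 0.0562
grip_force: 0.0
time_s: 3.8
ee_pos: [0.5997, 0.0108, 0.1434]
eef_rot: [-3.142, 0.0, -3.076]
force: [0.3, 0.3, -0.3]
grip_width: 0.0201
grip_force: 0.0
```

```bash
python3 -m pendant '[[[0,0,0],0],[[0,0,0],0],[[0,0,0],0],[[0,0,0],0]]'; python3 -m pendant '[[[0,0,0.4],0],[[0,0,0.6],0],[[0,0,0.8],0],[[0,0,1.0],0],[[0,0,1.2],0],[[0,0,1.5],0],[[0,0,1.5],0],[[0,0,0],0],[[0,0,0],0]]'
```

```text
time_s: 4.13
ee_pos: [0.5997, 0.0108, 0.1435]
eef_rot: [-3.142, 0.0, -3.076]
force: [-0.4, -0.5, -0.3]
grip_width: 0.0156
grip_force: 25.0
time_s: 4.88
ee_pos: [0.6, 0.0108, 0.2145]
eef_rot: [-3.141, 0.002, -3.076]
force: [-1.2, 0.8, -0.5]
grip_width: 0.0156
grip_force: 25.0
```

```bash
python3 -m pendant '[[[0,0,2.5],0],[[0,0,2.5],0],[[0,2.5,0],0],[[0,2.5,0],0],[[-2.5,2.5,0],0],[[-2.5,2.5,0],0],[[-2.5,2.5,0],0],[[-2.5,2.5,0],0],[[0,2.5,0],0],[[0,2.5,0],0],[[0,2.4,0],0],[[0,0,-2.0],0],[[0,0,-1.5],0],[[0,0,0],0],[[0,0,0],0],[[0,0,0],0]]'
python3 - <<'E'
from h import *
w=shot('wrist'); s=shot('side');e=ctrl.get_obs()['ee_pos']
a=cv2.resize(w['color'][80:330,150:500],(490,350));b=cv2.resize(s['color'][110:220,240:350],(306,306),interpolation=2)
o=np.zeros((350,796,3),np.uint8);o[:,:490]=a;o[:306,490:]=b;cv2.imwrite('pics/h1.png',o[:,:,::-1])
for n,p in [('tip',e-[0,0,.075]),('hole',np.array([.4985,.2345,.121]))]: 
    u,v=proj(w,p);x,y=proj(s,p);print(n,(u-150)*1.4,(v-80)*1.4,'side',490+(x-240)*2.782,(y-110)*2.782)
E
```

```text
time_s: 6.22
ee_pos: [0.4999, 0.2347, 0.2291]
eef_rot: [3.141, 0.001, -3.077]
force: [0.0, 0.5, -0.2]
grip_width: 0.0154
grip_force: 25.0
tip 229.91671251341378 189.8642093217632 side 584.0256153636202 163.79930986152564
hole 229.78079133135392 173.6441233542236 side 585.4292776766526 191.73614592085556
```

View pics/h1.png

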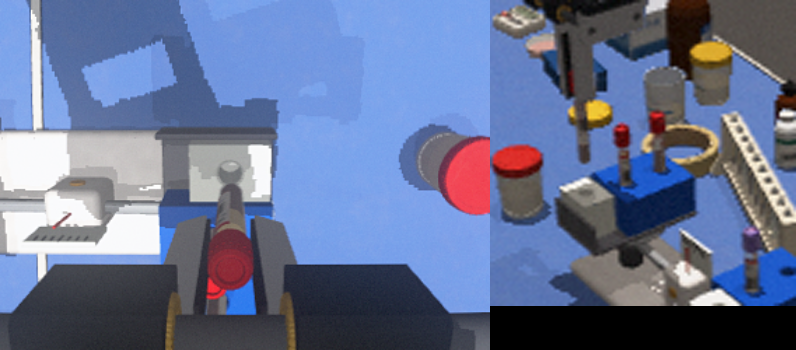

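```bash
python3 -m pendant '[[[-0.1,0,-1.5],0],[[0,0,-1.5],0],[[0,0,-0.5],0],[[0,0,-0.4],0],[[0,0,-0.3],0],[[0,0,-0.2],0],[[0,0,-0.1],0],[[0,0,0],0],[[0,0,0],0],[[0,0,0],0],[[0,0,0],0],[[0,0,0],0],[[0,0,0],0]]'
python3 - <<'E'
from h import *
w=shot('wrist'); s=shot('side')
a=cv2.resize(w['color'][80:330,150:500],(490,350));b=cv2.resize(s['color'][110:220,240:350],(306,306),interpolation=2)
o=np.zeros((350,796,3),np.uint8);o[:,:490]=a;o[:306,490:]=b;cv2.imwrite('pics/h2.png',o[:,:,::-1])
E
```

```text
time_s: 7.4
ee_pos: [0.4987, 0.2348, 0.1835]
eef_rot: [3.142, 0.0, -3.076]
force: [0.4, -0.6, 0.5]
grip_width: 0.0158
grip_force: 25.0
```

View pics/h2.png

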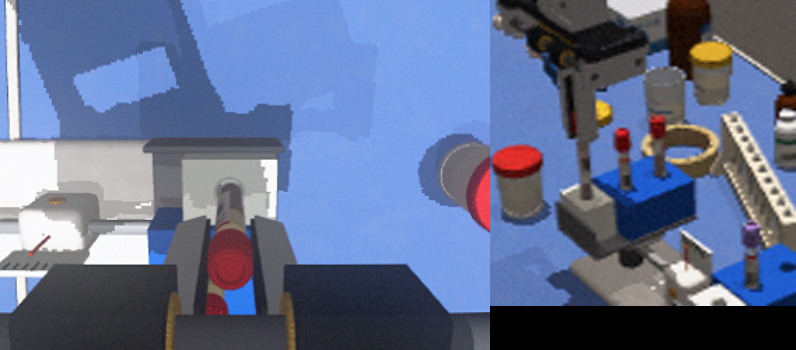

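```bash
python3 -m pendant '[[[0,0,-0.3],0],[[0,0,-0.3],0],[[0,0,-0.2],0],[[0,0,0],0],[[0,0,0],0],[[0,0,0],0]]'
python3 -m pendant '[[[0,0,-0.3],0],[[0,0,-0.3],0],[[0,0,-0.2],0],[[0,0,0],0],[[0,0,0],0],[[0,0,0],0]]'
python3 - <<'E'
from h import *
w=shot('wrist'); s=shot('side')
a=cv2.resize(w['color'][80:330,150:500],(490,350));b=cv2.resize(s['color'][110:220,240:350],(306,306),interpolation=2)
o=np.zeros((350,796,3),np.uint8);o[:,:490]=a;o[:306,490:]=b;cv2.imwrite('pics/h3.png',o[:,:,::-1])
E
```

```text
time_s: 8.0
ee_pos: [0.4987, 0.2348, 0.1755]
eef_rot: [3.142, -0.0, -3.076]
force: [-1.1, 0.5, -0.4]
grip_width: 0.0157
grip_force: 25.0
time_s: 8.5
ee_pos: [0.4987, 0.2348, 0.1675]
eef_rot: [-3.142, 0.0, -3.076]
force: [-0.7, -0.6, -0.3]
grip_width: 0.0158
grip_force: 25.0
```

View pics/h3.png

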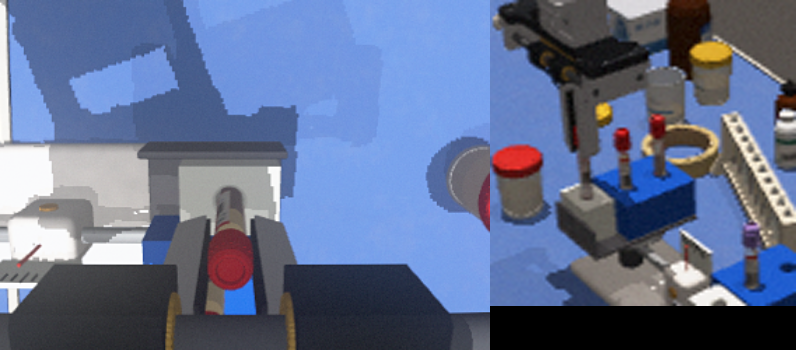

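```bash
python3 -m pendant '[[[0,0,-0.3],0],[[0,0,-0.3],0],[[0,0,-0.3],0],[[0,0,-0.3],0],[[0,0,-0.2],0],[[0,0,0],0],[[0,0,0],0],[[0,0,0],0],[[0,0,0],0]]'
python3 -m pendant '[[[0,0,0],0],[[0,0,0],0],[[0,0,0],0],[[0,0,0],0],[[0,0,0],0],[[0,0,0],0]]' 0.5
python3 - <<'E'
from h import *
s=shot('side');w=shot('wrist')
print('caps',blobs(w,(150,100,500,400),'red',20)); print(blobs(s,(258,140,375,265),'red'))
E
```

```text
time_s: 9.35
ee_pos: [0.4987, 0.2348, 0.1536]
eef_rot: [-3.142, 0.0, -3.076]
force: [-0.1, -0.6, 0.0]
grip_width: 0.0154
grip_force: 25.0
time_s: 9.85
ee_pos: [0.4987, 0.2348, 0.1535]
eef_rot: [3.142, 0.0, -3.076]
force: [0.2, 0.4, 0.3]
grip_width: 0.047
grip_force: 0.0
caps [([312.2, 263.0], [298, 242, 32, 42, 881]), ([296.0, 349.0], [282, 341, 30, 19, 406])]
[([300.0, 155.2], [298, 151, 5, 9, 41]), ([287.3, 160.0], [285, 156, 5, 9, 33]), ([272.1, 163.6], [270, 160, 5, 8, 31])]
```

Raise, let the balance settle, and check heights.

```bash
python3 -m pendant '[[[0,0,1],0],[[0,0,2.5],0],[[0,0,3],0],[[0,0,3],0],[[0,0,3],0],[[-3,2,0],0],[[-3,2,0],0],[[-3,2,0],0],[[-1,2,0],0],[[0,2,0],0],[[0,0,0],0],[[0,0,0],0],[[0,0,0],0],[[0,0,0],0],[[0,0,0],0],[[0,0,0],0],[[0,0,0],0],[[0,0,0],0]]'
python3 - <<'E'
from h import *
s=shot('side');t=shot('top')
print(blobs(s,(258,140,375,265),'red'),blobs(s,(258,140,375,265),'pur'));print(blobs(t,(240,165,360,230),'red'))
a=cv2.resize(s['color'][140:250,240:370],(650,550),interpolation=2);cv2.imwrite('pics/f.png',a[:,:,::-1])
E
```

```text
time_s: 11.45
ee_pos: [0.3988, 0.3346, 0.2785]
eef_rot: [3.142, 0.0, -3.077]
force: [0.0, -0.4, 0.2]
grip_width: 0.0467
grip_force: 0.0
[([300.0, 155.2], [298, 151, 5, 9, 41]), ([287.3, 159.9], [285, 156, 5, 9, 32]), ([273.0, 163.5], [271, 160, 5, 8, 34])] [([333.2, 191.3], [331, 189, 6, 6, 25])]
[([263.8, 181.5], [262, 180, 4, 5, 15]), ([264.5, 195.5], [263, 194, 4, 4, 14]), ([261.7, 208.5], [260, 206, 5, 5, 15])]
```

View pics/f.png

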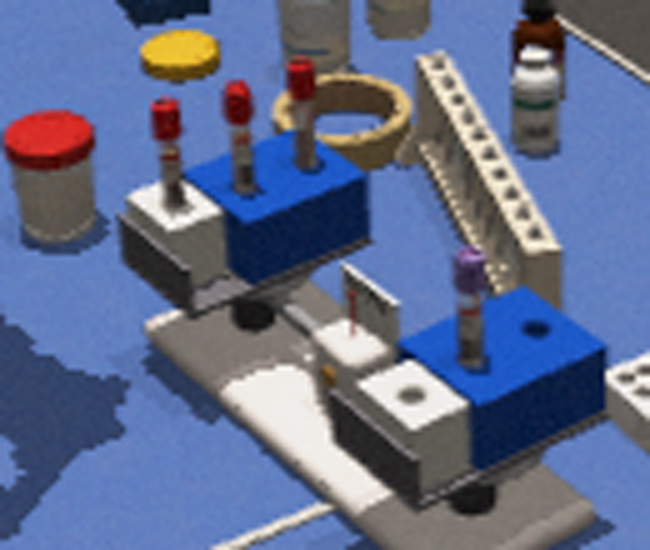

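```bash
python3 - <<'E'
from h import *
s=shot('side');t=shot('top')
for a,b in [((263.8,181.5),(300,155.2)),((264.5,195.5),(287.3,159.9)),((261.7,208.5),(273,163.5))]: print(tri([(t,*a),(s,*b)])[0].round(4))
print(ctrl.get_obs()['time_s']); 
print(ctrl.hand_in())
E
```

```text
[0.5866 0.2314 0.173 ]
[0.5414 0.2268 0.1742]
[0.4994 0.2342 0.1728]
11.65
the job is handed in; nothing more can be done
None
```

I moved the red-capped tube from the right carrier into the left carrier's free socket. In the last pictures both pans looked level and all four tubes looked home and upright. I handed the job in at about 11.7 s; the judged result was not reported back.

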